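# Mesh a splined die head into a pipe threader

### The arm

A 6-joint arm with a two-finger parallel gripper is mounted at the origin on the work surface. World frame = base frame: x ahead of the robot, y to its left, z up, the work surface at z = 0. Lengths are in m, angles in rad, forces in N, time in s.
With the tool pointing down it reaches from about 0.3 to 0.775 m from the base axis. Payload 14.6 kg.
Tool frame: the origin (TCP) lies at the very end of the fingers, on their centre line; the grasp point (between the pads) lies 19 mm behind it; z points along the fingers, y is the direction in which the jaws open and shut (so a half turn about z gives the same grasp; the last joint's range is limited). The gripper opens to 94 mm and grips with 3 to 60 N. Pads are 16 mm wide; open, the fingers measure 119 mm over their backs; the gripper's body (75 mm by 177 mm) begins 78 mm behind the grasp point.
Start: joints at [-1.356, 0.3, 1.521, -0, 1.321, -0.067], TCP at [0.153, -0.528, 0.205] pointing down, gripper open.
Joint ranges: [-3.03, 3.03], [-0.79, 2.21], [0.23, 2.52], [-1.04, 4.18], [0, 3.07], [-2.55, 2.55]. Speed limits (rad/s): [2.22, 2.22, 2.57, 3.14, 3.14, 3.14].

### API

Orientations are given as a unit quaternion [x, y, z, w].
In Python, from plant import * gives the robot as it stands. The module is installed in compiled form; this text tells all that it offers.
- The arm moves only by the tool arm_command, never from a script. Its argument "motion" is text: rows parted by semicolons, each of 7 numbers parted by spaces: the opening, from 0 (shut) to 1 (fully open), then the shift along the tool's x, y, z in mm, then the turn, a rotation vector about the tool's x, y, z in rad. A call has 1 to 12 rows; each row is the pose to reach, as a shift and turn from the pose measured when the call began, along the tool's axes at that moment; what a row does not reach only later rows make up. A row lasts 1/8 s, in which the tool goes at most 62.5 mm and 10.7 degrees, less where a joint would pass 70% of its speed; a pose out of reach is approached as far as the arm can. A call with a gripper value outside its range is refused whole. The fingers move at their own pace and stop on an object; "newtons" is the grip in N (left out, the last holds). Time passes only in rows, so rows that repeat a pose let the fingers close. It gives the time, the measured TCP pose, the force and the opening at its end, in the units of the state.
- sense(): the state, without advancing time (a new reading comes with each control period).
- get_image(name): name is "side" or "top"; returns the picture (420x560x3 uint8, red, green, blue); there is no depth.
- camera_info(name): a dict with "K" (3x3 intrinsics, pixels), "rvec" (rotation vector, rad) and "tvec" (3), from world to camera coordinates, as OpenCV has them. Camera axes: x right, y down, z forward; pixel columns grow to the right and rows downward; lengths in m; the calibration is good to about 2 mm. A picture is of the moment at which its call begins. camera_info takes no time and is no camera call.
- finish_job(): hands the job in, once; it reports no verdict.
The state is a dict: "clock": time; "joint_positions": joint angles; "qd": joint speeds; "joint_efforts": joint torques, N m; "ee_pos": TCP position; "ee_rot": TCP orientation; "wrist_force": force on the tool from outside, world axes, zero at the start; "torque": the same for the moment, N m; "width": finger opening in m.
Only numpy, scipy, OpenCV 4.12 (cv2) and the standard library are available. Lean on these libraries where they do the work, as an engineer would, in place of code of your own. Each camera call takes 0.05 s, during which the arm holds its last target.

### The job

Load the red-flanged die head into the blue pipe threader: stand its splined end in the drive ring, feel round until the teeth mesh, then press it fully home so that the red flange sits flat on the blue housing. Do not ram it, let go of it when it is in, and leave the loose fittings where they are.

Things in the scene. Friction and masses are not known exactly. Their poses are not given: they have to be found in the camera images.
- die_head: Loose die head, 0.4 to 0.8 kg, 84 mm tall, standing upright at any yaw. Origin: centre of its underside, z up its axis. Steel pilot and core, radius 18.5 mm (15 at the foot, tapering over 5 mm), 0 to 34 mm high; on it six teeth 10 to 34 mm high, 9 mm wide, flat-ended, out to radius 29 mm, one along its +x and every 60 degrees; above them the flange and the grip block.
- flange (a point): On the die head's axis at the underside of its red round flange (radius 42 mm, 12 mm thick), 34 mm above the die head's origin; axes as the die head.
- grip (a point): Centre of the dark grip block on top of the die head, 65 mm above its origin: 46 mm along the head's x, 36 mm along its y, 38 mm high (46 to 84 mm above the origin).
- drive: Blue pipe threader, fixed to a steel bench plate 150 x 150 x 12 mm. Origin: under the plate, on the socket's axis; z up. Round blue housing, radius 55 mm, flat rim 62 mm above the bench, open inside to radius 39 mm. A ratchet handle up to 33 mm thick, its axis 36 mm high, sticks out along its +x to 275 mm from the axis.
- socket (a point): On the socket's axis at the level of the blue rim, 62 mm above the bench; z up. The point flange comes to this point when the die head is home.
- ring_top (a point): Centre of the brass drive ring's top, 4 mm below the rim. Ring 22 mm thick, six slots 11.4 mm wide every 60 degrees between lands reaching in to radius 21 mm. The ring's angle is random and NOT told by any pose here; it is stiff (1 N m), so light rubbing does not turn it. Teeth resting on the lands hold the flange 20 mm above the rim; only through the slots can it go lower.
- catch (a point): Top of the black catch on the socket's axis, as it starts: 28 mm below the rim, radius 15 mm. The meshed head slides down until its flange is 6 mm above the rim, where its foot meets the catch; pushing this down for the last 6 mm takes 12 N (friction, no spring back; part of it is the head's weight). This point does not move with the catch.
- tee: Bystander: copper pipe tee lying on the bench, 90 mm along its y, 52 mm thick, branch 50 mm to its +x. Origin: under the crossing.
- valve: Bystander: brass valve standing on end, 78 mm tall, 48 mm across, with a red tap bar at its +x side. Origin: centre of its underside.
- coupling: Bystander: black pipe coupling standing on end, 68 mm across, 70 mm tall. Origin: centre of its underside.
There are look-alikes about, which are no part of the job. What is shaped like the die_head but green or purple is not meant.

How it is judged:
At the end, for the whole second after the job is handed in: The die head is in the threader and released: its flange within 2 mm of lying on the blue rim, centred within 3 mm, upright within 3 degrees (0.05 rad), at rest (horizontal distance between flange and socket below 0.003 m and z of flange in the frame of socket below 0.002 m and angle between die_head's own z axis and vertical below 0.05 rad and linear speed of die_head below 0.01 m/s); the robot touches nothing.
It fails at once if the tee is moved more than 30 mm or tipped over (distance of tee from where it was at the start of the episode above 0.03 m or angle between tee's own z axis and vertical above 0.5 rad).
It fails at once if the valve is moved more than 30 mm or tipped over (distance of valve from where it was at the start of the episode above 0.03 m or angle between valve's own z axis and vertical above 0.5 rad).
It fails at once if the coupling is moved more than 30 mm or tipped over (distance of coupling from where it was at the start of the episode above 0.03 m or angle between coupling's own z axis and vertical above 0.5 rad).
It fails at once if the die head is rammed: more than 80 N between it and the threader (contact force between die_head and drive above 80 N).
It also fails if it takes over 58 s, if anything falls off the work surface, if the arm or the gripper's body presses on something with over 40 N, if the wrist force passes 120 N, or if a joint passes its speed limit or range.

## Working session

There is one attempt and no reset: what is moved stays moved. The work goes in short steps, Python scripts to look and compute and a tool call to move; the robot and the scene stay as the last step left them, time stands still between calls to the robot, and variables do not carry over. Pictures are saved under pics/ and viewed, and the job is handed in when it is done.

Besides the shell and the picture viewer there is one more tool, called after ">>>" as name(argument=value, ...) on one line, values as JSON. arm_command: Moves the arm, as the interface text tells. Its arguments: {"type":"object","properties":{"motion":{"type":"string"},"newtons":{"type":"number"}},"required":["motion"]}

```bash
mkdir -p pics; cat > h.py <<'E'
from plant import *
import numpy as np, cv2
from scipy.spatial.transform import Rotation as R
def cam(n):
    c=camera_info(n); return np.array(c["K"],float),R.from_rotvec(np.ravel(c["rvec"])).as_matrix(),np.ravel(c["tvec"])
def ray(n,uv,z):
    K,Rm,t=cam(n); d=Rm.T@np.linalg.solve(K,[uv[0],uv[1],1]); o=-Rm.T@t
    return o+d*(z-o[2])/d[2]
def proj(n,p):
    K,Rm,t=cam(n); q=K@(Rm@np.array(p)+t); return q[:2]/q[2]
def save(n,f):
    im=get_image(n); cv2.imwrite(f,im[:,:,::-1]); return im
E
python3 - <<'E'
from h import *
s=sense(); print(s)
for n in("top","side"):
    save(n,f"pics/{n}0.png"); K,Rm,t=cam(n); print(n,K.tolist(),(-Rm.T@t).round(3),Rm.round(2).tolist())
E
```

```text
{'clock': 0.0, 'joint_positions': array([-1.35560287e+00,  3.00457066e-01,  1.52156046e+00, -2.24810876e-05,
        1.32068638e+00, -6.66023953e-02]), 'qd': array([-0.00021743,  0.00206149, -0.00037794,  0.00058866,  0.000172  ,
       -0.00048275]), 'joint_efforts': array([ 2.37617569e-03, -5.31810200e+01, -3.52734303e+01,  7.09101255e-02,
        2.43897020e-02, -1.34877673e-04]), 'ee_pos': array([ 0.15288114, -0.52806376,  0.20490275]), 'ee_rot': array([ 9.90089754e-01,  1.40434936e-01, -5.21017776e-05, -5.53285042e-04]), 'wrist_force': array([ 0.69339194, -1.40568979, -0.26593222]), 'torque': array([ 0.01041173, -0.0709077 , -0.01346487]), 'width': 0.093978237342295}
top [[432.84929209307614, 0.0, 275.46995222365524], [0.0, 432.84929209307614, 205.09106764060346], [0.0, 0.0, 1.0]] [0.432 0.005 0.975] [[0.03, -1.0, 0.0], [-0.98, -0.03, -0.19], [0.19, 0.0, -0.98]]
side [[459.25058298257505, 0.0, 285.12074083970424], [0.0, 459.25058298257505, 204.5184539969976], [0.0, 0.0, 1.0]] [0.535 0.794 0.591] [[-1.0, -0.09, -0.0], [-0.05, 0.54, -0.84], [0.08, -0.83, -0.55]]
```

View pics/top0.png

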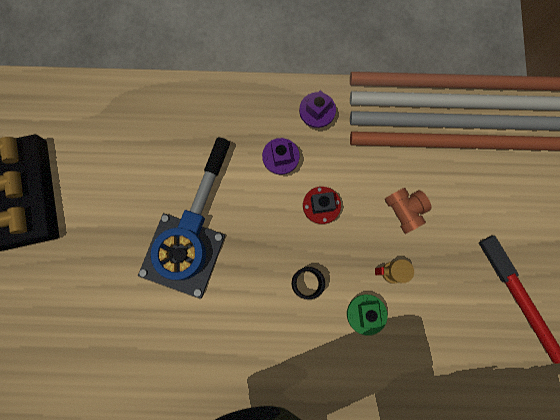

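View pics/side0.png

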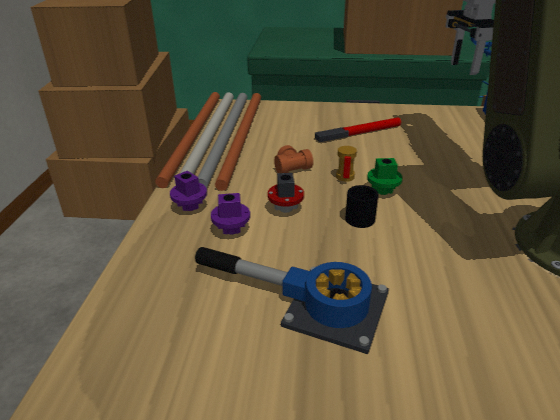

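The top view shows these candidates:
- Red flange with dark grip at (322,205).
- Purple look-alikes at (318,109) and (281,156).
- Green look-alike at (367,314).
- Other red items: the valve tap at (380,270) and the red tool handle at (530,320).

By the description I choose (322,205). The threader is at about (180,252). Next, close crops.

```bash
python3 - <<'E'
from h import *
a=cv2.imread("pics/top0.png"); b=cv2.imread("pics/side0.png")
c=[cv2.resize(x,(390,290),interpolation=cv2.INTER_CUBIC) for x in(a[178:232,286:358],a[222:286,137:223],b[165:220,250:324],b[255:330,290:390])]
cv2.imwrite("pics/crop0.png",np.vstack([np.hstack(c[:2]),np.hstack(c[2:])]))
hsv=cv2.cvtColor(a,cv2.COLOR_BGR2HSV)
def mask(h,lo,hi,x0,y0,x1,y1,s=120,v=40):
    m=cv2.inRange(h,(lo,s,v),(hi,255,255)); k=np.zeros_like(m);k[y0:y1,x0:x1]=m[y0:y1,x0:x1];return k
# red flange ellipse top
m=mask(hsv,0,6,295,180,350,230,150)|mask(hsv,170,179,295,180,350,230,150)
cn=max(cv2.findContours(m,0,2)[0],key=cv2.contourArea); e=cv2.fitEllipse(cv2.convexHull(cn)); print("flange top",e, ray("top",e[0],.043))
m=mask(hsv,105,125,140,220,220,290,150)
cn=max(cv2.findContours(m,cv2.RETR_CCOMP,2)[0],key=cv2.contourArea); print("blue",cv2.boundingRect(cn))
hb=cv2.cvtColor(b,cv2.COLOR_BGR2HSV)
m=mask(hb,0,6,260,170,310,215,150)|mask(hb,170,179,260,170,310,215,150)
cn=max(cv2.findContours(m,0,2)[0],key=cv2.contourArea); e=cv2.fitEllipse(cv2.convexHull(cn)); print("flange side",e, ray("side",e[0],.042))
E
```

```text
flange top ((321.51971435546875, 204.8079071044922), (37.098182678222656, 38.047210693359375), 97.42266082763672) [ 0.61280502 -0.09099927  0.043     ]
blue (151, 220, 55, 60)
flange side ((285.3617248535156, 194.36720275878906), (23.25306510925293, 36.85719299316406), 89.54071807861328) [ 0.61340838 -0.08770623  0.042     ]
```

View pics/crop0.png

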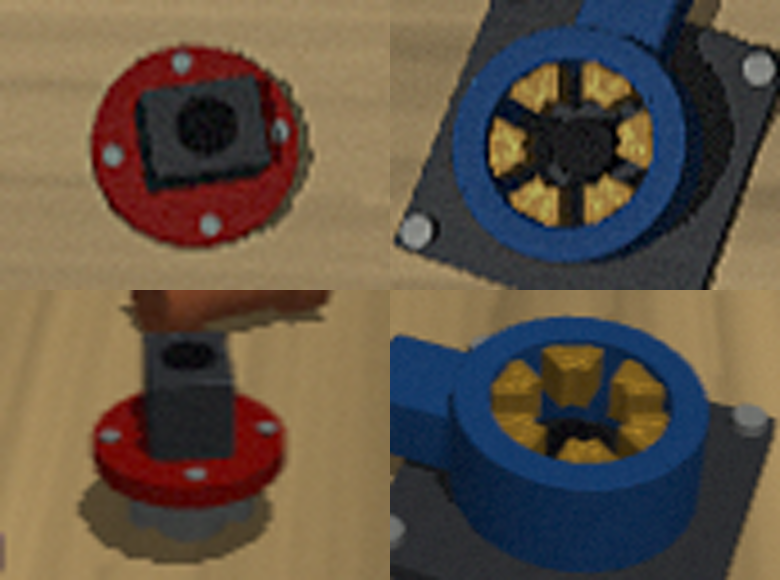

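The crop confirms it: red flange with a dark grip block at (322,205), long side roughly along image horizontal. The brass ring has slots near image-vertical. Next I measure yaw, slot phase and centres.

```bash
cat > m.py <<'E'
from h import *
im=np.mean([get_image("top") for _ in range(4)],0).astype(np.uint8); a=im[:,:,::-1].copy(); cv2.imwrite("pics/avg.png",a)
U=6
def up(x0,y0,x1,y1): return cv2.resize(a[y0:y1,x0:x1],None,fx=U,fy=U,interpolation=cv2.INTER_CUBIC)
def px(p,x0,y0): return (np.array(p,float)+.5)/U-.5+[x0,y0]
# grip
c=up(286,178,358,232); h=cv2.cvtColor(c,cv2.COLOR_BGR2HSV)
m=cv2.inRange(h,(0,0,0),(179,110,105)); m[:, :120]=0; m=cv2.morphologyEx(m,cv2.MORPH_OPEN,np.ones((9,9)))
m[:,300:]=0; m[:60]=0;m[230:]=0
cn=cv2.convexHull(max(cv2.findContours(m,0,2)[0],key=cv2.contourArea))
r=cv2.minAreaRect(cn); B=cv2.boxPoints(r); cv2.drawContours(c,[B.astype(int)],0,(0,255,0),1)
print("grip rect",r); P=np.array([ray("top",px(b,286,178),.084) for b in B]); print(P.round(4).tolist())
for i in range(4):
    d=P[(i+1)%4]-P[i]; print("edge",np.hypot(*d[:2]).round(4),np.degrees(np.arctan2(d[1],d[0])).round(1))
print("grip centre",P.mean(0))
# bolts
bm=cv2.inRange(h,(0,0,120),(179,90,255)); 
for q in cv2.findContours(bm,0,2)[0]:
    A=cv2.contourArea(q)
    if 50<A<800:
        mo=cv2.moments(q); p=px((mo['m10']/A,mo['m01']/A),286,178); w=ray("top",p,.047); d=w-[.6128,-.0905,.047]
        print("bolt",p.round(1),w.round(4),np.hypot(*d[:2]).round(4),np.degrees(np.arctan2(d[1],d[0])).round(1))
# threader
d=up(137,215,223,290); h=cv2.cvtColor(d,cv2.COLOR_BGR2HSV)
br=cv2.inRange(h,(12,90,90),(35,255,255)); bl=cv2.inRange(h,(100,120,60),(130,255,255))
yy,xx=np.mgrid[:br.shape[0],:br.shape[1]]
sel=(br>0)&(np.hypot(xx-240,yy-225)<110)
def plane(xs,ys,z):
    K,Rm,t=cam("top"); q=np.c_[px(np.c_[xs,ys],137,215),np.ones(len(xs))]; D=(np.linalg.solve(K,q.T).T)@Rm; o=-Rm.T@t
    return o+D*((z-o[2])/D[:,2])[:,None]
W=plane(xx[sel],yy[sel],.058)
hull=cv2.convexHull(W[:,:2].astype(np.float32)*1000); cc,rr=cv2.minEnclosingCircle(hull); print("brass hull circ",cc,rr,"mean",W.mean(0))
# hole contour in blue
k=cv2.morphologyEx(bl,cv2.MORPH_CLOSE,np.ones((7,7))); ct,hi=cv2.findContours(k,cv2.RETR_CCOMP,1)
for q,hh in zip(ct,hi[0]):
    if hh[3]>=0 and cv2.contourArea(q)>3000:
        w=plane(q[:,0,0],q[:,0,1],.062)
        e=cv2.fitEllipse((w[:,:2]*1000).astype(np.float32)); print("hole ell mm",e)
ctr=np.array(cc)/1000
if 1:
    v=W[:,:2]-ctr; rad=np.hypot(*v.T); an=np.arctan2(v[:,1],v[:,0])
    for lo,hi_ in((.022,.026),(.026,.030),(.030,.034),(.023,.033)):
        s=(rad>lo)&(rad<hi_); f=np.exp(-6j*an[s]).mean(); print("land phase deg",(-np.degrees(np.angle(f))/6).round(2),"slots +30", abs(f).round(2))
cv2.imwrite("pics/m1.png",np.hstack([c[:324],cv2.resize(d,None,fx=.72,fy=.72)[:324]])); 
E
python3 m.py
```

```text
grip rect ((226.87840270996094, 147.27313232421875), (110.14576721191406, 134.85598754882812), 81.78079223632812)
[[0.6259, -0.0643, 0.084], [0.6343, -0.1111, 0.084], [0.5955, -0.1168, 0.084], [0.5873, -0.0704, 0.084]]
edge 0.0475 -79.9
edge 0.0392 -171.7
edge 0.0471 100.0
edge 0.0391 8.9
grip centre [ 0.61075745 -0.09064334  0.084     ]
bolt [324.2 219.6] [ 0.5796 -0.0968  0.047 ] 0.0338 -169.3
bolt [304.3 214.9] [ 0.5887 -0.0534  0.047 ] 0.0442 123.1
bolt [306.2 206.6] [ 0.6071 -0.0573  0.047 ] 0.0337 99.8
bolt [337.7 201.5] [ 0.6204 -0.1259  0.047 ] 0.0362 -77.8
bolt [301.6 205. ] [ 0.6103 -0.0472  0.047 ] 0.0434 93.3
bolt [303.6 195.9] [ 0.6307 -0.0511  0.047 ] 0.0433 65.6
bolt [306.9 191.2] [ 0.6415 -0.0581  0.047 ] 0.0433 48.4
bolt [319.  189.2] [ 0.6467 -0.0847  0.047 ] 0.0344 9.7
bolt [330.5 187.1] [ 0.6524 -0.1099  0.047 ] 0.0441 -26.1
brass hull circ (497.8487854003906, 215.67494201660156) 38.33929443359375 mean [0.4981763  0.21519699 0.058     ]
hole ell mm ((496.8371887207031, 215.47482299804688), (78.36420440673828, 78.8719482421875), 176.99818420410156)
land phase deg -25.28 slots +30 0.52
land phase deg -25.2 slots +30 0.47
land phase deg -25.28 slots +30 0.41
land phase deg -25.21 slots +30 0.46
```

View pics/m1.png

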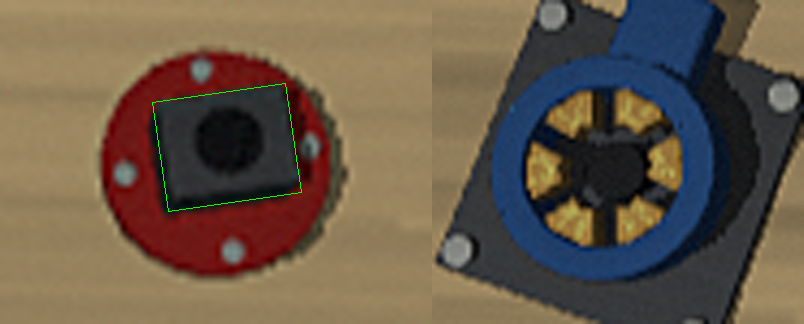

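```bash
cat >> h.py <<'E'
def goal(x,y,z,yawy):  # tool pointing down, tool y axis at world angle yawy (deg, mod 180)
    s=sense(); Rc=R.from_quat(s["ee_rot"]); best=None
    for k in(0,180):
        a=np.radians(yawy+k); yv=np.array([np.cos(a),np.sin(a),0]); zv=np.array([0,0,-1.]); xv=np.cross(yv,zv)
        rv=(Rc.inv()*R.from_matrix(np.c_[xv,yv,zv])).as_rotvec()
        if best is None or np.linalg.norm(rv)<np.linalg.norm(best): best=rv
    sh=Rc.inv().apply(np.array([x,y,z])-s["ee_pos"])*1000
    print("shift mm",sh.round(1),"rot",best.round(3))
def st():
    s=sense(); yv=R.from_quat(s["ee_rot"]).apply([0,1,0]); zv=R.from_quat(s["ee_rot"]).apply([0,0,1])
    print("t",round(s["clock"],2),"p",s["ee_pos"].round(4),"yaw_y",np.degrees(np.arctan2(yv[1],yv[0])).round(2),"tilt",zv[:2].round(4),"F",s["wrist_force"].round(1),"T",s["torque"].round(2),"w",round(s["width"],4),"q",s["joint_positions"].round(2))
E
python3 -c "
from h import *
goal(.613,-.0903,.15,9.8)"
```

```text
shift mm [ 563.7 -292.7   55.4] rot [-0.   -0.   -1.46]
```

>>> arm_command(motion="1 564 -293 20 0 0 -1.46;1 564 -293 20 0 0 -1.46;1 564 -293 20 0 0 -1.46;1 564 -293 20 0 0 -1.46;1 564 -293 20 0 0 -1.46;1 564 -293 20 0 0 -1.46;1 564 -293 20 0 0 -1.46;1 564 -293 20 0 0 -1.46;1 564 -293 20 0 0 -1.46;1 564 -293 20 0 0 -1.46;1 564 -293 30 0 0 -1.46;1 564 -293 40 0 0 -1.46")

```text
clock: 1.8
ee_pos: [0.6129, -0.0898, 0.1643]
ee_rot: [0.644, 0.765, -0.0, -0.001]
wrist_force: [-0.3, -0.5, 0.1]
width: 0.0938
```

```bash
python3 -c "
from h import *
st(); goal(.613,-.0903,.051,9.8)
a=save('top','pics/t1.png');b=save('side','pics/s1.png')
cv2.imwrite('pics/c1.png',np.hstack([cv2.resize(a[150:260,260:400],(400,314)),cv2.resize(b[110:220,220:360],(400,314))])[:,:,::-1])"
```

```text
t 1.8 p [ 0.6129 -0.0898  0.1643] yaw_y 9.85 tilt [-0.0011  0.0004] F [-0.3 -0.5  0.1] T [-0.05 -0.13 -0.02] w 0.0938 q [-0.2   0.49  1.36  0.    1.3  -0.38]
shift mm [-6.000e-01  1.000e-01  1.133e+02] rot [-0.001 -0.001  0.001]
```

View pics/c1.png

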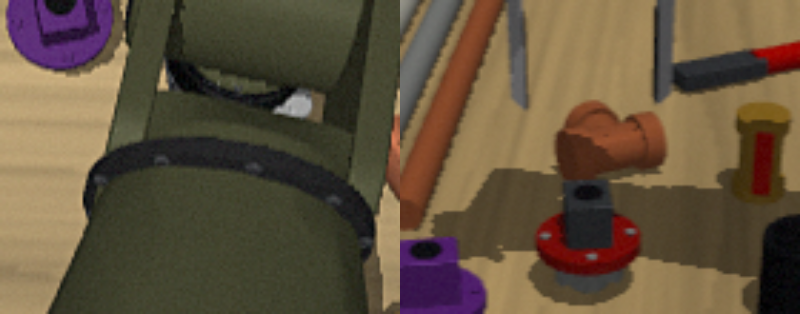

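The side crop shows the fingers above and either side of the grip block; the arm blocks the top view. Now descend.

>>> arm_command(motion="1 0 0 50 0 0 0;1 0 0 90 0 0 0;1 0 0 110 0 0 0;1 0 0 113 0 0 0;1 0 0 113 0 0 0", newtons=30)

```text
clock: 2.52
ee_pos: [0.6123, -0.0913, 0.0524]
ee_rot: [0.645, 0.764, -0.0, -0.0]
wrist_force: [0.1, -0.3, -0.1]
width: 0.0939
```

```bash
python3 -c "
from h import *
st()
b=save('side','pics/s2.png')
cv2.imwrite('pics/c2.png',cv2.resize(b[110:220,220:360],(560,440))[:,:,::-1])"
```

```text
t 2.52 p [ 0.6123 -0.0913  0.0524] yaw_y 9.71 tilt [-0.0006  0.0003] F [ 0.1 -0.3 -0.1] T [-0.05 -0.06 -0.03] w 0.0939 q [-0.21  0.61  1.45  0.    1.08 -0.38]
```

View pics/c2.png

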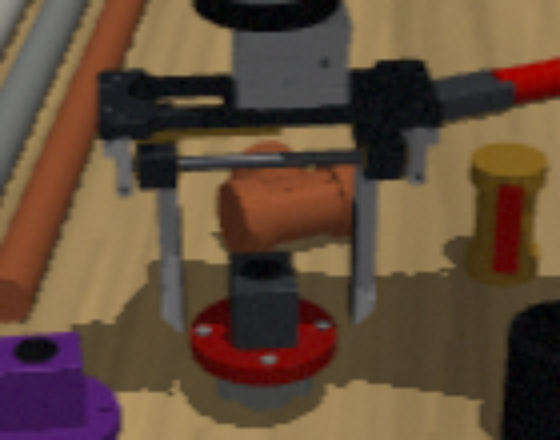

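The fingers straddle the block symmetrically (crop x≈172 and 365, block at 263). Closing now.

>>> arm_command(motion="0 0 0 0 0 0 0;0 0 0 0 0 0 0;0 0 0 0 0 0 0;0 0 0 0 0 0 0;0 0 0 0 0 0 0;0 0 0 0 0 0 0", newtons=30)

```text
clock: 3.32
ee_pos: [0.6125, -0.0912, 0.0527]
ee_rot: [0.645, 0.764, 0.0, 0.0]
wrist_force: [2.5, 0.8, 1.9]
width: 0.0371
```

```bash
python3 -c "
from h import *
st()"
```

```text
t 3.33 p [ 0.6125 -0.0912  0.0527] yaw_y 9.72 tilt [0.0002 0.0002] F [2.5 0.8 1.9] T [-0.01 -0.51  0.  ] w 0.0371 q [-0.21  0.61  1.45  0.    1.08 -0.38]
```

>>> arm_command(motion="0 0 0 -40 0 0 0;0 0 0 -80 0 0 0;0 0 0 -105 0 0 0;0 0 0 -110 0 0 0;0 0 0 -110 0 0 0")

```text
clock: 3.95
ee_pos: [0.612, -0.0911, 0.1613]
ee_rot: [0.645, 0.764, -0.0, -0.001]
wrist_force: [0.1, -0.5, -6.1]
width: 0.0357
```

```bash
python3 -c "
from h import *
st(); goal(.497,.2155,.165,34.8)
b=save('side','pics/s3.png')
cv2.imwrite('pics/c3.png',cv2.resize(b[30:220,180:400],(640,553))[:,:,::-1])"
```

```text
t 3.95 p [ 0.612  -0.0911  0.1613] yaw_y 9.72 tilt [-0.0016  0.0006] F [ 0.1 -0.5 -6.1] T [-0.01 -0.09 -0.01] w 0.0357 q [-0.21  0.49  1.36  0.    1.29 -0.38]
shift mm [321.6 -61.6  -3.3] rot [-0.001 -0.001 -0.438]
```

View pics/c3.png

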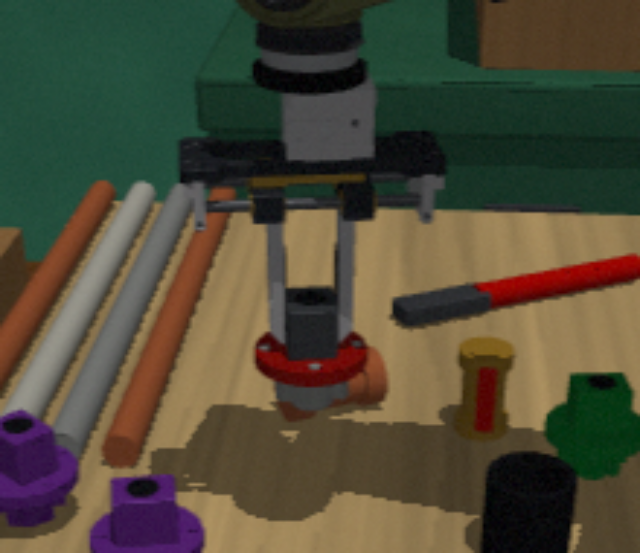

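The head is held upright at crop (312,350), weight about 6 N. Now carry it over the threader with the tool yaw at 34.8° (teeth over slots).

>>> arm_command(motion="0 50 -10 -5 0 0 -0.07;0 100 -20 -5 0 0 -0.14;0 150 -29 -5 0 0 -0.21;0 200 -38 -5 0 0 -0.28;0 250 -48 -5 0 0 -0.35;0 295 -57 -5 0 0 -0.42;0 316 -61 -4 0 0 -0.438;0 322 -62 -3 0 0 -0.438;0 322 -62 -3 0 0 -0.438;0 322 -62 -3 0 0 -0.438")

```text
clock: 5.25
ee_pos: [0.4967, 0.215, 0.1641]
ee_rot: [0.464, 0.886, -0.0, -0.001]
wrist_force: [0.2, -0.3, -5.3]
width: 0.0358
```

```bash
python3 -c "
from h import *
st(); goal(.497,.2155,.143,34.8)
b=save('side','pics/s4.png');a=save('top','pics/t4.png')
print(proj('side',[.497,.2155,.062]))
cv2.imwrite('pics/c4.png',np.hstack([cv2.resize(b[150:340,240:430],(400,400)),cv2.resize(a[170:330,100:260],(400,400))])[:,:,::-1])"
```

```text
t 5.25 p [0.4967 0.215  0.1641] yaw_y 34.75 tilt [-0.0027  0.0003] F [ 0.2 -0.3 -5.3] T [-0.01 -0.18 -0.  ] w 0.0358 q [ 0.34  0.32  1.6   0.    1.23 -0.27]
shift mm [ 0.2  0.6 21.1] rot [-0.002 -0.002 -0.001]
[338.78592087 282.41980166]
```

View pics/c4.png

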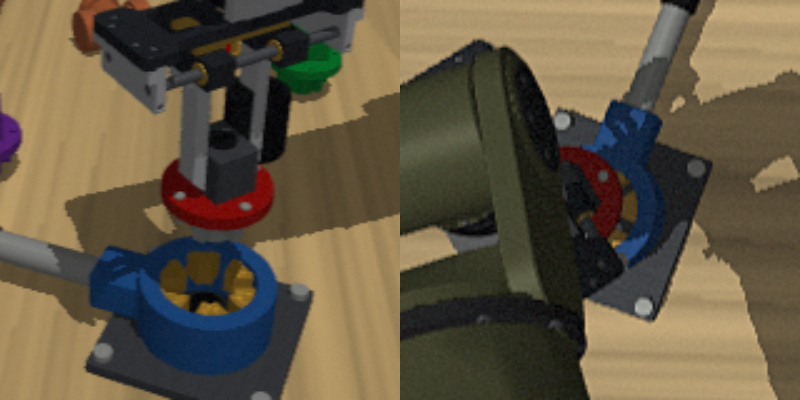

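The side view shows the head above the socket: flange at crop (217,193), rim at (207,285). Next I measure the relative offset from the side view.

```bash
cat > off.py <<'E'
from h import *
def redc(b,zmid,box):
    U=4; x0,y0,x1,y1=box; c=cv2.resize(b[y0:y1,x0:x1],None,fx=U,fy=U,interpolation=cv2.INTER_CUBIC); h=cv2.cvtColor(c,cv2.COLOR_BGR2HSV)
    m=cv2.inRange(h,(0,140,40),(6,255,255))|cv2.inRange(h,(172,140,40),(179,255,255))
    q=max(cv2.findContours(m,0,1)[0],key=cv2.contourArea); e=cv2.fitEllipse(cv2.convexHull(q)); p=(np.array(e[0])+.5)/U-.5+[x0,y0]
    print("red",p.round(2),np.array(e[1])/U, ray("side",p,zmid).round(4)); x,y,w,hh=cv2.boundingRect(q)
    for dv,n in((x,'L'),(x+w,'R')): pass
    pb=(np.array([x+w/2,y+hh/2]))/U-.5+[x0,y0]; print(" bbox c",pb,ray("side",pb,zmid).round(4))
def rimc():
    b=cv2.imread("pics/side0.png"); U=4; x0,y0,x1,y1=295,255,380,335
    c=cv2.resize(b[y0:y1,x0:x1],None,fx=U,fy=U,interpolation=cv2.INTER_CUBIC); h=cv2.cvtColor(c,cv2.COLOR_BGR2HSV)
    vals=h[...,2]; m=cv2.inRange(h,(100,130,110),(125,255,255)); m=cv2.morphologyEx(m,cv2.MORPH_CLOSE,np.ones((5,5)))
    ct,hi=cv2.findContours(m,cv2.RETR_CCOMP,1)
    for q,k in zip(ct,hi[0]):
        if cv2.contourArea(q)>4000:
            P=(q[:,0].astype(float)+.5)/U-.5+[x0,y0]; W=np.array([ray("side",p,.062)[:2] for p in P])*1000
            print("hole" if k[3]>=0 else "outer",cv2.fitEllipse(W.astype(np.float32)))
if __name__=="__main__":
    rimc(); 
    redc(cv2.imread("pics/s4.png"),.1516,(300,215,390,280))
    redc(cv2.imread("pics/side0.png"),.040,(260,170,310,215))
E
python3 off.py
```

```text
red [342.92 239.85] [38.53723145 54.64092636] [0.496  0.2155 0.1516]
 bbox c [343.    242.125] [0.496  0.2213 0.1516]
red [285.31 194.31] [23.76575279 36.85720825] [ 0.6138 -0.0912  0.04  ]
 bbox c [285.25 195.  ] [ 0.6137 -0.0882  0.04  ]
```

```bash
sed -i 's/(100,130,110),(125,255,255)/(100,130,VV),(125,255,255)/; s/def rimc():/def rimc(VV):/; s/    rimc(); /    [ (print(v),rimc(v)) for v in (50,70,90,100)]/' off.py; python3 off.py; python3 -c "
import cv2;b=cv2.imread('pics/side0.png');h=cv2.cvtColor(b,cv2.COLOR_BGR2HSV);print(h[268:325:3,338].tolist())"
```

```text
50
outer ((505.31097412109375, 234.9029541015625), (127.1075210571289, 153.90420532226562), 13.891793251037598)
hole ((498.29876708984375, 218.12391662597656), (72.5184097290039, 74.37886047363281), 61.89347457885742)
70
outer ((503.8388671875, 230.98529052734375), (121.25719451904297, 151.10691833496094), 19.884780883789062)
[[108, 199, 77], [20, 192, 125], [20, 188, 126], [19, 203, 78], [19, 193, 78], [20, 187, 79], [107, 200, 60], [120, 102, 20], [140, 48, 16], [21, 194, 143], [21, 194, 133], [106, 206, 104], [107, 198, 102], [109, 181, 76], [106, 200, 74], [107, 198, 72], [107, 213, 72], [108, 190, 74], [106, 207, 74]]Traceback (most recent call last):
  File "off.py", line 19, in <module>
    [ (print(v),rimc(v)) for v in (50,70,90,100)]
                ~~~~^^^
  File "off.py", line 16, in rimc
    P=(q[:,0].astype(float)+.5)/U-.5+[x0,y0]; W=np.array([ray("side",p,.062)[:2] for p in P])*1000
                                                          ~~~^^^^^^^^^^^^^^^
  File "h.py", line 7, in ray
    K,Rm,t=cam(n); d=Rm.T@np.linalg.solve(K,[uv[0],uv[1],1]); o=-Rm.T@t
           ~~~^^^
  File "h.py", line 5, in cam
    c=camera_info(n); return np.array(c["K"],float),R.from_rotvec(np.ravel(c["rvec"])).as_matrix(),np.ravel(c["tvec"])
ValueError: time passes only in moves, steps and waits
```

```bash
python3 -c "
from h import *
st(); goal(.4975,.2155,.106,34.8)"
```

```text
t 5.35 p [0.4967 0.2151 0.1643] yaw_y 34.75 tilt [-0.0023  0.0006] F [ 0.3 -0.3 -6. ] T [-0.04 -0.14  0.02] w 0.0359 q [ 0.34  0.32  1.6   0.    1.23 -0.27]
shift mm [-0.2  0.9 58.3] rot [-0.002 -0.002 -0.001]
```

>>> arm_command(motion="0 0 1 20 0 0 0;0 0 1 40 0 0 0;0 0 1 52 0 0 0;0 0 1 58 0 0 0;0 0 1 58 0 0 0")

```text
clock: 5.98
ee_pos: [0.4975, 0.2156, 0.1064]
ee_rot: [0.464, 0.886, -0.0, -0.001]
wrist_force: [-0.5, -0.5, -5.4]
width: 0.0358
```

```bash
python3 -c "
from h import *
st(); goal(.4975,.2155,.098,34.8)
b=save('side','pics/s5.png')
cv2.imwrite('pics/c5.png',cv2.resize(b[190:340,280:430],(560,560))[:,:,::-1])"
```

```text
t 5.97 p [0.4975 0.2156 0.1064] yaw_y 34.74 tilt [-0.0023  0.0006] F [-0.5 -0.5 -5.4] T [-0.03 -0.11  0.03] w 0.0358 q [ 0.34  0.39  1.65  0.    1.11 -0.27]
shift mm [-0.1 -0.1  8.4] rot [-0.002 -0.002 -0.001]
```

View pics/c5.png

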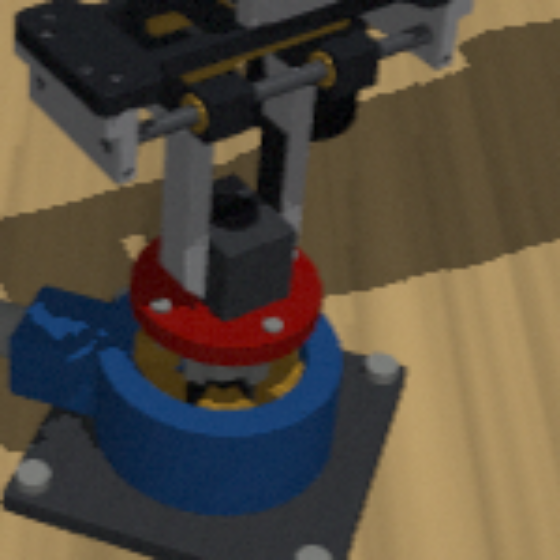

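The foot is in the ring with no contact, and the flange (crop 227,300) looks centred over the rim. Lower it gently.

>>> arm_command(motion="0 0 0 2 0 0 0;0 0 0 4 0 0 0;0 0 0 6 0 0 0;0 0 0 7 0 0 0;0 0 0 7 0 0 0")

```text
clock: 6.65
ee_pos: [0.4976, 0.2158, 0.0997]
ee_rot: [0.464, 0.886, -0.0, -0.001]
wrist_force: [0.3, 1.4, -6.5]
width: 0.0361
```

```bash
python3 -c "
from h import *
st()"
```

```text
t 6.65 p [0.4976 0.2158 0.0997] yaw_y 34.74 tilt [-0.0018  0.0009] F [ 0.3  1.4 -6.5] T [ 0.23 -0.15 -0.02] w 0.0361 q [ 0.34  0.39  1.65  0.    1.09 -0.27]
```

>>> arm_command(motion="0 0 0 1 0 0 0;0 0 0 2 0 0 0;0 0 0 3 0 0 0;0 0 0 4 0 0 0;0 0 0 4 0 0 0")

```text
clock: 7.28
ee_pos: [0.4976, 0.2158, 0.0956]
ee_rot: [0.464, 0.886, -0.0, -0.001]
wrist_force: [1.0, 1.4, -5.9]
width: 0.0359
```

```bash
python3 -c "
from h import *
st()"
```

```text
t 7.28 p [0.4976 0.2158 0.0956] yaw_y 34.74 tilt [-0.0019  0.0009] F [ 1.   1.4 -5.9] T [ 0.23 -0.22 -0.02] w 0.0359 q [ 0.34  0.4   1.66  0.    1.09 -0.27]
```

It has meshed: 5 mm below land level with no vertical reaction. Continue down to just above the catch.

>>> arm_command(motion="0 0 0 2 0 0 0;0 0 0 4 0 0 0;0 0 0 6 0 0 0;0 0 0 8 0 0 0;0 0 0 8 0 0 0")

```text
clock: 7.9
ee_pos: [0.4976, 0.2158, 0.0874]
ee_rot: [0.464, 0.886, -0.0, -0.001]
wrist_force: [-0.3, 0.6, -5.9]
width: 0.0357
```

```bash
python3 -c "
from h import *
st()"
```

```text
t 7.9 p [0.4976 0.2158 0.0874] yaw_y 34.74 tilt [-0.002   0.0009] F [-0.3  0.6 -5.9] T [ 0.24 -0.37 -0.02] w 0.0357 q [ 0.34  0.41  1.66  0.    1.07 -0.27]
```

>>> arm_command(motion="0 0 0 1 0 0 0;0 0 0 2 0 0 0;0 0 0 3 0 0 0;0 0 0 4 0 0 0;0 0 0 5 0 0 0;0 0 0 5 0 0 0", newtons=45)

```text
clock: 8.65
ee_pos: [0.4978, 0.2158, 0.0832]
ee_rot: [0.464, 0.886, 0.0, -0.001]
wrist_force: [-3.5, -1.2, 5.5]
width: 0.0356
```

```bash
python3 -c "
from h import *
st()"
```

```text
t 8.65 p [0.4978 0.2158 0.0832] yaw_y 34.74 tilt [-0.0014  0.001 ] F [-3.5 -1.2  5.5] T [-0.16  0.7  -0.01] w 0.0356 q [ 0.34  0.42  1.67  0.    1.06 -0.27]
```

Catch friction is as expected (a change of about 11 N). Continue to home.

>>> arm_command(motion="0 0 0 1 0 0 0;0 0 0 2 0 0 0;0 0 0 3 0 0 0;0 0 0 3 0 0 0")

```text
clock: 9.15
ee_pos: [0.4979, 0.2158, 0.0812]
ee_rot: [0.464, 0.886, 0.0, -0.001]
wrist_force: [-5.7, -3.0, 9.7]
width: 0.0359
```

```bash
python3 -c "
from h import *
st()
b=save('side','pics/s6.png')
cv2.imwrite('pics/c6.png',cv2.resize(b[190:340,280:430],(560,560))[:,:,::-1])"
```

```text
t 9.15 p [0.4979 0.2158 0.0812] yaw_y 34.75 tilt [-0.001  0.001] F [-5.7 -3.   9.7] T [-0.33  1.23  0.08] w 0.0359 q [ 0.34  0.42  1.67  0.    1.05 -0.27]
```

View pics/c6.png

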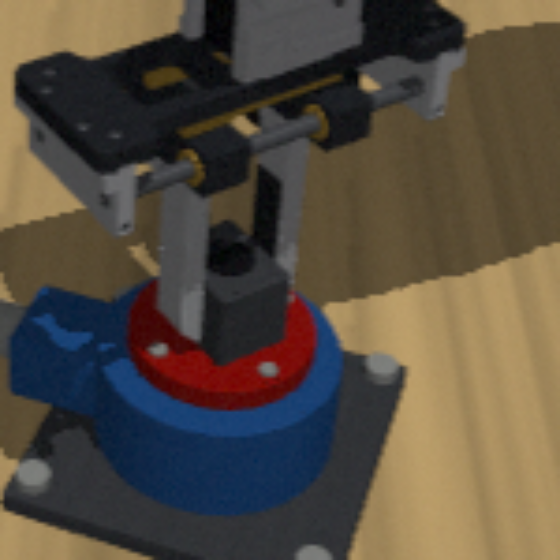

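The flange is nearly on the rim (crop 222,345), with some side load. Ease about 0.7 mm back along tool y and press further.

>>> arm_command(motion="0 0 -0.7 0 0 0 0;0 0 -0.7 1 0 0 0;0 0 -0.7 2 0 0 0;0 0 -0.7 2.5 0 0 0;0 0 -0.7 2.5 0 0 0")

```text
clock: 9.82
ee_pos: [0.4979, 0.2156, 0.0811]
ee_rot: [0.464, 0.886, 0.001, 0.0]
wrist_force: [-8.2, -3.9, 25.3]
width: 0.0358
```

```bash
python3 -c "
from h import *
st()"
```

```text
t 9.82 p [0.4979 0.2156 0.0811] yaw_y 34.75 tilt [0.0009 0.0017] F [-8.2 -3.9 25.3] T [-0.43  2.15 -0.01] w 0.0358 q [ 0.34  0.42  1.67  0.    1.05 -0.27]
```

The hard stop at z=0.0811 matches home within measurement error (expected 0.0805). Relax the press, open, and withdraw.

>>> arm_command(motion="0 0 0.2 -0.3 0 0 0;0.55 0 0.2 -0.5 0 0 0;0.8 0 0.2 -0.5 0 0 0;0.8 0 0.2 -0.5 0 0 0;0.8 0 0.2 -0.5 0 0 0;0.8 0 0.2 -0.5 0 0 0")

```text
clock: 10.58
ee_pos: [0.498, 0.2157, 0.0816]
ee_rot: [0.464, 0.886, 0.001, 0.0]
wrist_force: [-0.2, -0.0, 0.3]
width: 0.0752
```

```bash
python3 -c "
from h import *
st()
b=save('side','pics/s7.png')
cv2.imwrite('pics/c7.png',cv2.resize(b[190:340,280:430],(560,560))[:,:,::-1])"
```

```text
t 10.57 p [0.498  0.2157 0.0816] yaw_y 34.75 tilt [0.0009 0.0017] F [-0.2 -0.   0.3] T [-0.   -0.12 -0.02] w 0.0752 q [ 0.34  0.42  1.67  0.    1.05 -0.27]
```

View pics/c7.png

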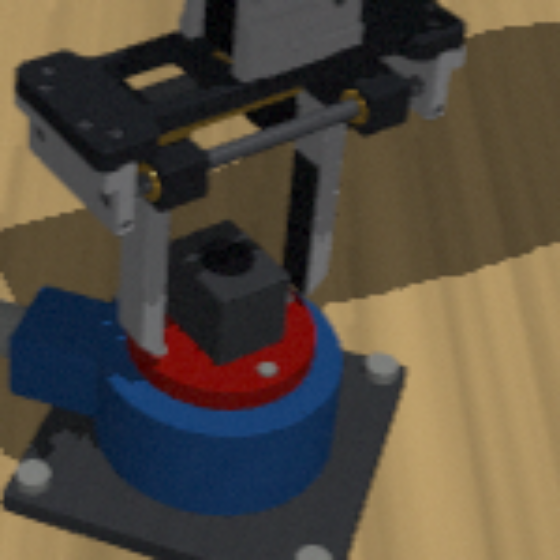

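Released; the flange lies on the rim at crop (222,345). Raise clear and check from both cameras.

>>> arm_command(motion="0.8 0 0 -30 0 0 0;0.8 0 0 -80 0 0 0;0.8 0 0 -130 0 0 0;0.8 0 0 -160 0 0 0;0.8 180 0 -160 0 0 0;0.8 -60 -60 -160 0 0 0;0.8 -120 -120 -160 0 0 0;0.8 -180 -180 -160 0 0 0;0.8 -180 -180 -160 0 0 0;0.8 -180 -180 -160 0 0 0")

```text
clock: 11.88
ee_pos: [0.452, -0.0371, 0.2413]
ee_rot: [0.464, 0.886, 0.001, 0.0]
wrist_force: [1.2, -0.2, -0.0]
width: 0.0753
```

```bash
python3 -c "
from h import *
st()
b=save('side','pics/s8.png');a=save('top','pics/t8.png')
cv2.imwrite('pics/c8.png',np.hstack([cv2.resize(b[230:340,280:390],(400,400),interpolation=2),cv2.resize(a[210:300,135:225],(400,400),interpolation=2)])[:,:,::-1])"
```

```text
t 11.88 p [ 0.452  -0.0371  0.2413] yaw_y 34.72 tilt [0.0015 0.0015] F [ 1.2 -0.2 -0. ] T [-0.05 -0.14  0.02] w 0.0753 q [-0.16  0.05  1.73  0.    1.36 -0.77]
```

View pics/c8.png

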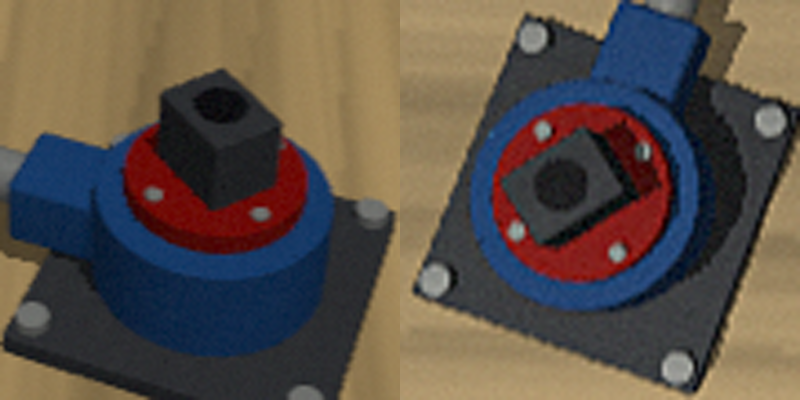

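View pics/t8.png

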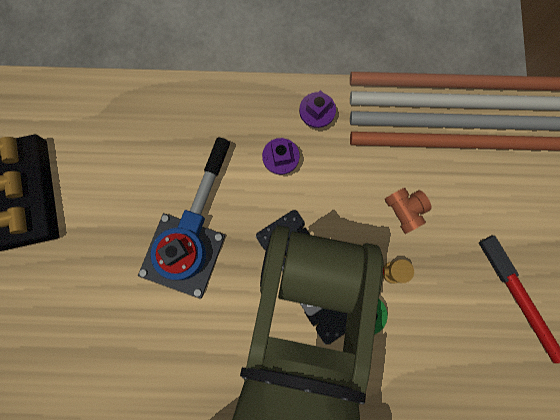

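Both views show the flange in the housing rim, at crop (217,185) in the side view and (582,192) in the top view, and the tee and valve have not moved. One numeric check of its height by triangulation.

```bash
python3 - <<'E'
from h import *
C={n:cam(n) for n in("top","side")}
U=6
def hull(f,box,rng):
    x0,y0,x1,y1=box; c=cv2.resize(cv2.imread(f)[y0:y1,x0:x1],None,fx=U,fy=U,interpolation=cv2.INTER_CUBIC); h=cv2.cvtColor(c,cv2.COLOR_BGR2HSV)
    m=sum(cv2.inRange(h,*r)//255 for r in rng); q=max(cv2.findContours((m>0).astype(np.uint8),0,1)[0],key=cv2.contourArea)
    return (np.array(cv2.fitEllipse(cv2.convexHull(q))[0])+.5)/U-.5+[x0,y0]
red=[((0,140,30),(6,255,255)),((172,140,30),(179,255,255))]
t=hull("pics/t8.png",(140,215,220,290),red); s=hull("pics/s8.png",(295,255,380,310),red)
P=[C[n][0]@np.c_[C[n][1],C[n][2]] for n in("top","side")]
X=cv2.triangulatePoints(P[0],P[1],t.reshape(2,1),s.reshape(2,1))[:,0]; X=X[:3]/X[3]; print("home flange mid (expect z~.068)",X.round(4),t,s)
t=hull("pics/avg.png",(295,180,350,230),red); s=hull("pics/side0.png",(260,170,310,215),red)
X=cv2.triangulatePoints(P[0],P[1],t.reshape(2,1),s.reshape(2,1))[:,0]; X=X[:3]/X[3]; print("start flange mid (true z .040)",X.round(4))
# grip block dark hole
E
```

```text
home flange mid (expect z~.068) [0.4971 0.2152 0.0679] [175.56978607 252.8913854 ] [338.70422872 279.61906687]
start flange mid (true z .040) [ 0.6136 -0.0914  0.0396]
```

```bash
python3 -c "
from h import *
print(finish_job()); st()"
```

```text
the job is handed in; nothing more can be done
None
the job is handed in; nothing more can be done
```

The red-flanged die head is in the threader, pressed home and released, and the job was handed in at about 12 s of the 58 s; no verdict is reported.

**What I did:** I gripped the block on its 36 mm sides and turned the head to match the slot angle measured from the top view. The teeth meshed on the first descent, so no feeling round was needed. I then pressed the catch down to a hard stop, with about 31 N on the head (the limit is 80 N), let go and backed away.

**Last checks:**
- **Height:** triangulation put the middle of the flange at z = 67.9 mm, against 68 mm expected when home. The same method was 0.4 mm low on the head's starting position, where the true height is known.
- **Centring:** the flange came out at (0.4971, 0.2152), within about 1 mm of the measured rim centre.
- **Upright:** it sits flat on the rim in both views. I did not measure its tilt as a number.
- **Gripper:** it was clear of everything, with wrist force near zero.
- **Loose fittings:** the tee and valve had not moved in the final top view. The arm hid the coupling there, so I did not check it separately, but the arm only passed well above it.

**Disagreements:**
- At the stop the tool stood at 81.1 mm, against 80.5 mm predicted. That is within measurement error.
- The side-view fit of the rim was unreliable, so I used the top view for the rim centre.

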